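# Set the lamp tester's selector

### The job

Set the lamp-test unit for the next lamp: with a fingertip push the upright tab on its round dial until the dial's pointer points at the middle of the label with the raised plus sign, and only then press the round set key on the unit's near side fully down and let it come up again. Just push: do not pinch the tab between the fingers or pull the dial up. Leave the other things on the bench where they are.

Things in the scene. Friction and masses are not known exactly. Their poses are not given: they have to be found in the camera images.
- unit: low grey box with an aluminium top plate, fixed to the bench, 250 x 250 x 40 mm high; origin at the middle of its underside, x axis from its near side (set key) to its far side (between the two middle label places), z up. The labels lie on its top at 40 and 80 degrees to either side of its x axis, seen from the dial's axis
- dial (a joint): turn of the dial: 0 when the pointer lies along the unit's x axis, positive counter-clockwise seen from above, stops at -1.75 and 1.75 rad; starts near 0, between the two middle labels. Stiff with friction (about 2 N at the tab turns it, either way), no clicks, stays where it is left
- dial_seat (a joint): lift of the dial off its seat along the vertical, m: 0 when seated; a spring holds it down with about 7 N, it should stay seated
- dial_axis (a point): on the dial's axis, at the dial's flat top face (55 mm above the bench). The dial is a grey disc, 110 mm across and 15 mm thick, with a small steel hub cap 24 mm across standing 3 mm proud
- tab (a point): middle of the upright tab, which stands on the dial's top 47 mm from the axis on the pointer side: 34 mm long (radially, from 30 to 64 mm out), 12 mm thick (across), and rising 32 mm above the dial's top (to 87 mm above the bench). Site 31 mm above the unit's top, in the tab's middle; its x axis points outward along the pointer
- dial_index (a point): the point where the pointer's line crosses the circle of the labels, 95 mm from the axis (the pointer's own tip, a small nose on the dial's rim, ends 75 mm from the axis); it lies over the middle of a label when the dial points at that label
- cheek_left: black rubber grip face, 34 x 28 mm, on the side of the tab that is pushed to turn the dial clockwise; origin in the middle of the tab
- cheek_right: the same on the other side, pushed to turn the dial counter-clockwise; origin in the middle of the tab
- label_plus: flat white disc on the unit's top, 42 mm across and 3 mm thick, with a raised black plus sign, arms 32 mm long and 7 mm wide; origin at the middle of its underside, on a circle of radius 95 mm about the dial's axis. The four labels differ only in the sign and change places between runs
- label_bar: flat white disc on the unit's top, 42 mm across and 3 mm thick, with a raised black single straight bar 32 x 7 mm; origin at the middle of its underside, on a circle of radius 95 mm about the dial's axis. The four labels differ only in the sign and change places between runs
- label_triangle: flat white disc on the unit's top, 42 mm across and 3 mm thick, with a raised black triangle outline of about 25 mm; origin at the middle of its underside, on a circle of radius 95 mm about the dial's axis. The four labels differ only in the sign and change places between runs
- label_ring: flat white disc on the unit's top, 42 mm across and 3 mm thick, with a raised black ring of about 29 mm outside; origin at the middle of its underside, on a circle of radius 95 mm about the dial's axis. The four labels differ only in the sign and change places between runs
- set_key (a joint): travel of the set key, m: 0 up, 0.006 fully down; fully down takes about 5 N, springs back when let go
- set_key_top (a point): centre of the top of the set key, a round grey key 30 mm across in a black collar, 90 mm from the dial's axis on the unit's near side; pressed straight down
- pipe_offcut_1: short upright piece of grey pipe, 40 mm across and 45 mm high, left of the unit, stands loose, to be left alone; origin at the middle of its underside
- glue_stick_1: pale glue stick 11 x 100 x 11 mm lying right of the unit, stands loose, to be left alone; origin at the middle of its underside
- marker_black: white felt marker with black cap, 16 x 126 x 17 mm, lying in front of the unit, stands loose, to be left alone; origin at the middle of its underside
- masking_tape: roll of beige tape lying flat, 90 mm across, 24 mm high, to the far right, stands loose, to be left alone; origin at the middle of its underside
- paint_bottle_8: green paint bottle, 34 mm across, 110 mm high, to the far left, stands loose, to be left alone; origin at the middle of its underside
- paint_bottle_5: skin-coloured paint bottle, 34 mm across, 115 mm high, to the left, stands loose, to be left alone; origin at the middle of its underside
- duct_tape: roll of grey tape lying flat, 100 mm across, 48 mm high, to the right, stands loose, to be left alone; origin at the middle of its underside

How it is judged:
On the way, in this order (a step that is already met when the one before it is completed fails the run):
1. the dial points at the plus label (horizontal distance between dial_index and label_plus below 0.01 m and value of joint set_key below 0.002 m), for 0.3 s.
2. the set key is pressed fully down (horizontal distance between dial_index and label_plus below 0.01 m and value of joint set_key above 0.005 m), for 0.05 s.
At the end, for the whole second after the job is handed in: the pointer's line passes within 10 mm (6 degrees) of the middle of the plus label and the dial is still and seated, the set key has been pressed at least 5 mm down after that and is up again (within 1.5 mm), and no loose thing has moved 25 mm (horizontal distance between dial_index and label_plus below 0.01 m and value of joint set_key below 0.0015 m and value of joint dial_seat below 0.002 m and velocity of joint dial between -0.02 and 0.02 rad/s and distance of each of pipe_offcut_1, glue_stick_1, marker_black, masking_tape, paint_bottle_8, paint_bottle_5, duct_tape from where it was at the start of the episode below 0.025 m); the robot touches nothing.
It fails at once if the set key is pressed while the dial does not point at the plus label (value of joint set_key above 0.003 m and horizontal distance between dial_index and label_plus above 0.012 m).
It fails at once if the dial is pulled up off its seat (value of joint dial_seat above 0.004 m).
It fails at once if the tab is pinched: both its faces are pressed at once (contact force between the fingers and cheek_left above 1 N and contact force between the fingers and cheek_right above 1 N).
It fails at once if a loose thing on the bench is lifted or pushed away (distance of any of pipe_offcut_1, glue_stick_1, marker_black, masking_tape, paint_bottle_8, paint_bottle_5, duct_tape from where it was at the start of the episode above 0.025 m).
It also fails if it takes over 54 s, if anything falls off the work surface, if the arm or the gripper's body presses on something with over 40 N, if the wrist force passes 120 N, or if a joint passes its speed limit or range.

### The arm

A 6-joint arm with a two-finger parallel gripper is mounted at the origin on the work surface; the furniture and walls round the work are solid. World frame = base frame: x ahead of the robot, y to its left, z up, the work surface at z = 0. Lengths are in m, angles in rad, forces in N, time in s.
With the tool pointing down it reaches from about 0.275 to 0.825 m from the base axis. Payload 4.9 kg.
Tool frame: the origin (TCP) lies midway between the tips of the shut fingers; the grasp point (between the pads) lies 19 mm behind it (bot.grip_depth is the distance from the TCP to the grasp point, in m); z points along the fingers, y is the line along which they close (so a half turn about z gives the same grasp; the last joint's range is limited). The gripper opens to 85 mm and grips with 20 to 120 N. Pads are 22 mm wide; open, the fingers measure 114 mm over their backs; the gripper's body (76 mm by 85 mm) begins 54 mm behind the grasp point. The pads swing forward as they close: fully open they stand 13 mm farther back than shut.
Start: joints at [1.108, 0.326, -0.193, 1.052, 0, 1.437], TCP at [0.178, 0.521, 0.231] pointing down, gripper open.
Joint ranges: [-2.65, 2.65], [-0.97, 1.79], [-1.3, 1.35], [-1.93, 2.1], [-1.47, 1.37], [-3.14, 3.14]. Speed limits (rad/s): [2.57, 2.57, 3.14, 3.14, 3.14, 3.14].

### API

Orientations are given as a unit quaternion [w, x, y, z].
In Python, from cell import bot gives the robot as it stands. Calls block until the motion is done:
- bot.move_pose(position, orientation): joint-space move of the TCP to a pose.
- bot.move_linear(position, speed=0.15, rotation=None, until_force=None): straight line of the TCP; rotation=None keeps the orientation; speed is the mean speed in m/s. With until_force (N) it stops when the force on the tool has changed by that much, and returns True; else False.
- bot.goto_joints(angles): joint-space move.
- bot.set_gripper(opening, grasp_force=None): opening from 0.0 (shut) to 1.0 (fully open); grasp_force is the grip in N (None keeps the last); returns when the fingers have stopped.
- bot.wait(seconds).
- bot.solve_ik(position, orientation): joint angles nearest the present ones, or None.
- bot.camera(name): name is "side" or "top"; returns the picture (384x512x3 uint8, red, green, blue); there is no depth.
- bot.calibration(name): a dict with "mtx" (3x3 intrinsics, pixels), "extrinsics" (4x4, takes a point from world to camera coordinates). Camera axes: x right, y down, z forward; pixel columns grow to the right and rows downward; lengths in m; the calibration is good to about 2 mm. A picture is of the moment at which its call begins. calibration takes no time and is no camera call.
A pose or a line that the arm cannot do raises bot.PlanningError and nothing moves.
- bot.close_job(): hands the job in; it is judged then, once.
Trained networks look in the newest picture that a camera, given by its name, has taken for a name from the list of things; names that differ only in an ending like _2 or _b are one class to them, and where a whole thing is asked for, a point or a joint stands for the part that bears it (a point fixed in the world has none). Each returns a list of dicts, best first, with "confidence" (0 to 1); they miss things now and then, are a little off and sometimes report something else, mostly with a low value. They report only what shows in the picture. A call takes as long as a camera call.
- bot.search_frame(camera, thing): "bbox" ([left, top, width, height] in pixels, round what is visible of it).
Readings, each from a call of its own:
- bot.read_clock(): time.
- bot.read_joint_positions(): joint angles.
- bot.read_joint_vel(): joint speeds.
- bot.read_joint_efforts(): joint torques, N m.
- bot.read_position(): TCP position.
- bot.read_tool_rot(): TCP orientation.
- bot.read_ft_force(): force on the tool from outside, world axes, zero at the start.
- bot.read_moment(): the same for the moment, N m.
- bot.read_gripper_width(): opening from 0.0 (shut) to 1.0 (fully open).
- bot.read_finger_force(): force on a finger pad.
Only numpy, scipy, OpenCV 4.12 (cv2) and the standard library are available. Lean on these libraries where they do the work, as an engineer would, in place of code of your own. Each camera call takes 0.05 s, during which the arm holds its last target. There are 200 camera calls.

## Working session

There is one attempt and no reset: what is moved stays moved. The work goes in short steps, each a Python script; the robot and the scene stay as the last script left them, time stands still between calls to the robot, and variables do not carry over. Pictures are saved under pics/ and viewed, at most 10 in all, crops included, and the job is handed in when it is done.

```bash
mkdir -p pics; ls; python3 - <<'E'
from cell import bot
import cv2
for c in ("top","side"):
    im=bot.camera(c); cv2.imwrite(f"pics/{c}0.png",cv2.cvtColor(im,cv2.COLOR_RGB2BGR))
    k=bot.calibration(c); print(c,k["mtx"].round(1).tolist(),k["extrinsics"].round(3).tolist())
    for t in ("unit","dial","tab","label_plus","label_bar","label_triangle","label_ring","set_key"):
        print(t,[([round(float(v)) for v in d["bbox"]],round(d["confidence"],2)) for d in bot.search_frame(c,t)[:2]])
print(bot.read_clock(), bot.read_tool_rot(), bot.grip_depth)
E
```

```text
pics
top [[475.7, 0.0, 254.2], [0.0, 475.7, 193.1], [0.0, 0.0, 1.0]] [[0.027, -1.0, 0.002, -0.033], [-0.986, -0.026, -0.164, 0.601], [0.164, 0.003, -0.986, 1.339], [0.0, 0.0, 0.0, 1.0]]
unit [([194, 153, 105, 101], 0.87), ([108, 242, 15, 12], 0.71)]
dial [([227, 176, 43, 49], 0.72), ([266, 179, 12, 10], 0.21)]
tab [([229, 181, 37, 40], 0.89), ([213, 178, 14, 18], 0.45)]
label_plus [([266, 176, 14, 12], 0.73), ([372, 225, 39, 40], 0.64)]
label_bar [([215, 180, 11, 15], 0.43)]
label_triangle [([274, 199, 12, 13], 0.47)]
label_ring [([230, 164, 13, 15], 0.62), ([136, 149, 19, 16], 0.28)]
set_key [([234, 227, 11, 10], 0.56)]
side [[464.3, 0.0, 253.5], [0.0, 464.3, 194.7], [0.0, 0.0, 1.0]] [[0.844, -0.536, 0.001, -0.501], [-0.276, -0.435, -0.857, 0.237], [0.46, 0.723, -0.516, 1.189], [0.0, 0.0, 0.0, 1.0]]
unit [([202, 185, 103, 64], 0.83)]
dial [([232, 194, 40, 22], 0.95)]
tab [([231, 189, 41, 29], 0.58)]
label_plus [([274, 214, 13, 7], 0.56)]
label_bar [([258, 239, 31, 13], 0.52)]
label_triangle []
label_ring [([216, 209, 8, 6], 0.48)]
set_key [([218, 210, 6, 5], 0.62)]
0.9 [-5.42757573e-06  1.63649996e-01  9.86518463e-01  1.63003976e-07] 0.0187
```

```bash
python3 - <<'E'
import cv2,numpy as np
a=cv2.imread("pics/top0.png"); s=cv2.imread("pics/side0.png")
cv2.imwrite("pics/a.png",cv2.resize(a[140:265,180:315],None,fx=4.6,fy=4.6,interpolation=cv2.INTER_CUBIC))
cv2.imwrite("pics/b.png",cv2.resize(s,None,fx=1.5,fy=1.5))
E
```

```text
(no output)
```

View pics/a.png

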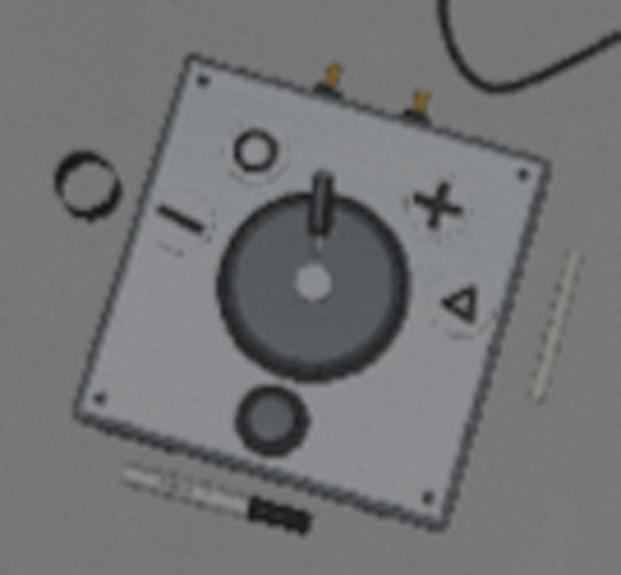

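View pics/b.png

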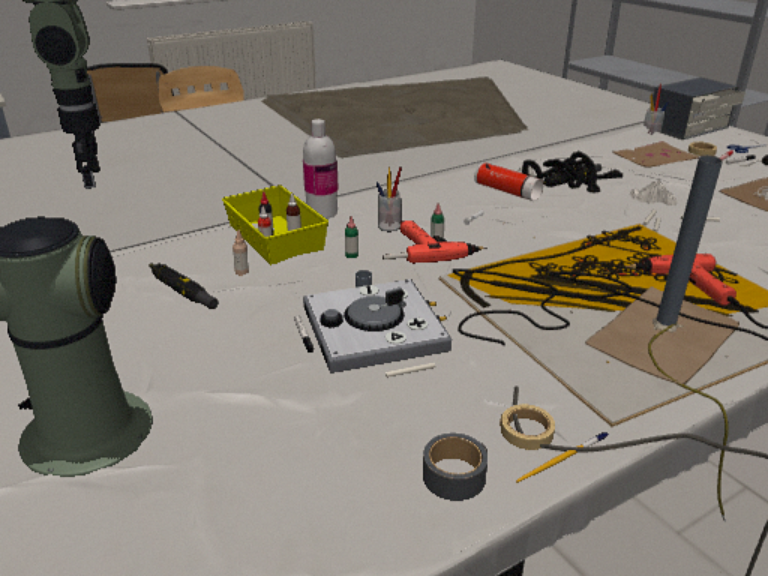

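View pics/top0.png

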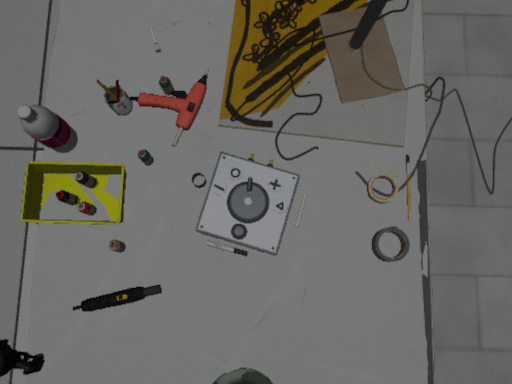

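The top picture shows the plus label at about (275,185), right of the pointer at -40°. The ring is at +40°, the bar at +80° and the triangle at -80°. The hub is at (248,201), the tab points up to about (250,184), and the key is at (239,231). Next I fit the unit pose to these points.

```bash
cat > h.py <<'E'
from cell import bot
import numpy as np, cv2
from scipy.optimize import least_squares
from scipy.spatial.transform import Rotation as R
def proj(c,P):
    k=bot.calibration(c); E=k["extrinsics"]; q=(np.atleast_2d(P)@E[:3,:3].T+E[:3,3])@k["mtx"].T
    return q[:,:2]/q[:,2:]
def on_plane(c,px,z):
    k=bot.calibration(c); E=k["extrinsics"]; d=E[:3,:3].T@np.linalg.inv(k["mtx"])@[px[0],px[1],1]
    o=-E[:3,:3].T@E[:3,3]; return o+d*(z-o[2])/d[2]
def pol(r,deg,z): a=np.radians(deg); return [r*np.cos(a),r*np.sin(a),z]
def world(p,L): x,y,t=p; L=np.atleast_2d(L); c,s=np.cos(t),np.sin(t); return np.c_[x+c*L[:,0]-s*L[:,1],y+s*L[:,0]+c*L[:,1],L[:,2]]
E
python3 - <<'E'
from h import *
crop=np.array([(313,282),(437,205),(256,151),(181,218),(462,303),(271,420),(190,57),(549,163),(443,528),(78,412)],float)
px=(crop+.5)/4.6-.5+[180,140]
# local frame relative to dial axis; dial axis offset dx from the unit's middle unknown
def L(dx): return np.array([[0,0,.058],pol(.095,-40,.044),pol(.095,40,.044),pol(.095,80,.044),pol(.095,-80,.044),[-.09,0,.048],
  [.125-dx,.125,.04],[.125-dx,-.125,.04],[-.125-dx,-.125,.04],[-.125-dx,.125,.04]])
f=lambda p:(proj("top",world(p[:3],L(p[3])))-px).ravel()
r=least_squares(f,[.6,0,-.2,0]); p=r.x
print(p.round(4),np.degrees(p[2]).round(2)); print(f(p).reshape(-1,2).round(2).tolist())
w=world(p[:3],L(p[3])); print("hub,plus,key",w[[0,1,5]].round(4).tolist())
print("side proj hub,plus,tri,key *1.5",(proj("side",w[[0,1,4,5]])*1.5).round(0).tolist())
tip=(np.array([323,175])+.5)/4.6-.5+[180,140]; t=on_plane("top",tip,.087)[:2]-p[:2]
print("tab outer top r,angle",np.hypot(*t),np.degrees(np.arctan2(t[1],t[0])-p[2]))
np.save("p.npy",p)
E
```

```text
[ 5.764e-01  6.000e-04 -2.682e-01  1.000e-04] -15.37
[[0.15, 0.03], [0.35, 0.02], [0.03, -0.06], [0.08, 0.17], [0.12, 0.04], [0.19, 0.08], [-0.85, -1.81], [1.65, -0.98], [0.79, 1.14], [-2.51, 1.12]]
hub,plus,key [[0.5764, 0.0006, 0.058], [0.6304, -0.0775, 0.044], [0.4896, 0.0245, 0.048]]
side proj hub,plus,tri,key *1.5 [[373.0, 306.0], [416.0, 321.0], [395.0, 335.0], [330.0, 317.0]]
tab outer top r,angle 0.06317022525936158 11.462436846648432
```

```bash
cat >> h.py <<'E'
def down(ang): a=ang/2; return np.array([0,np.cos(a),np.sin(a),0])   # tool x at world angle ang, z down
def push_pose(th,off,flip,r=.048,z=.067):
    p=np.load("p.npy"); u=np.array([np.cos(th),np.sin(th)]); n=np.array([-u[1],u[0]])
    return np.r_[p[:2]+r*u+off*n,z], down(th-np.pi/2+(np.pi if flip else 0))
E
python3 - <<'E'
from h import *
for fl in (0,1):
    for d in (-4,-30,-56):
        q,o=push_pose(np.radians(d),.017,fl); print(fl,d,q.round(3),np.round(bot.solve_ik(q,o),2))
E
```

```text
0 -4 [0.625 0.014 0.067] [-0.1   0.61 -0.19  0.77  0.   -1.6 ]
0 -30 [ 0.626 -0.009  0.067] [-0.13  0.61 -0.19  0.77  0.   -1.18]
0 -56 [ 0.617 -0.03   0.067] [-0.17  0.6  -0.21  0.76  0.   -0.76]
1 -4 [0.625 0.014 0.067] [-0.1   0.61 -0.19  0.77  0.    1.55]
1 -30 [ 0.626 -0.009  0.067] [-0.13  0.61 -0.19  0.77  0.    1.96]
1 -56 [ 0.617 -0.03   0.067] [-0.17  0.6  -0.21  0.76  0.    2.38]
```

```bash
python3 - <<'E'
from h import *
bot.set_gripper(0.0)
th0=np.radians(-3.9); tgt=np.radians(-55.37)
q,o=push_pose(th0,.042,1,z=.23); bot.move_pose(q,o)
q,o=push_pose(th0,.042,1); hit=bot.move_linear(q,.15,until_force=8); print("down",hit,bot.read_position().round(4))
q1,_=push_pose(th0,.014,1); hit=bot.move_linear(q1,.02,until_force=1.2)
pos=bot.read_position(); p=np.load("p.npy"); n=np.array([-np.sin(th0),np.cos(th0)])
print("touch",hit,"offset",((pos[:2]-p[:2])@n).round(4),bot.read_ft_force().round(2))
for th in np.linspace(th0,tgt,12)[1:]:
    q,o=push_pose(th,.017,1); bot.move_linear(q,.04,rotation=o)
print(bot.read_ft_force().round(2),bot.read_position().round(4),q.round(4))
q,o=push_pose(tgt,.045,1); bot.move_linear(q,.1)
q[2]=.2; bot.move_linear(q)
q=np.r_[.42,.2,.25]; bot.move_pose(q,o)
im=bot.camera("top"); cv2.imwrite("pics/c.png",cv2.resize(cv2.cvtColor(im,cv2.COLOR_RGB2BGR)[140:265,180:315],None,fx=4.6,fy=4.6,interpolation=cv2.INTER_CUBIC))
print(bot.read_clock())
E
```

```text
down False [0.628  0.0393 0.068 ]
touch True offset 0.0173 [0.64 0.75 0.59]
[0.99 0.6  0.91] [ 0.6177 -0.0293  0.0671] [ 0.6177 -0.0292  0.067 ]
11.8333
```

View pics/c.png

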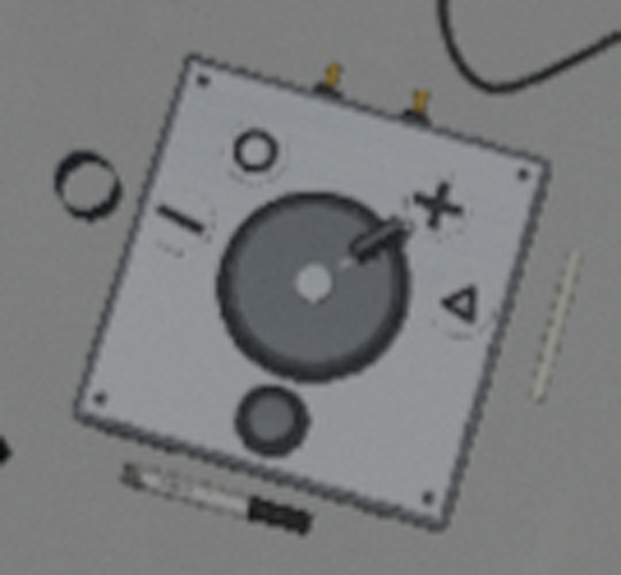

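The tab now lies from about (352,256) to (405,226) in the crop, pointing towards the plus at (437,205). I check the angle numerically.

```bash
python3 - <<'E'
from h import *
p=np.load("p.npy"); im=cv2.imread("pics/c.png")
f=lambda P:(((proj("top",P)-[180,140])+.5)*4.6-.5).round(0).tolist()
for d in (-34,-40,-46):
    print(d,"tab top in/out, nose tip",f(world(p[:3],[pol(.03,d,.087),pol(.064,d,.087),pol(.075,d,.05)])))
g=cv2.cvtColor(im,cv2.COLOR_BGR2GRAY)[200:285,335:420]; m=(g<62).astype(np.uint8)
n,l,s,c=cv2.connectedComponentsWithStats(m); print([(s[i].tolist(),(c[i]+[335,200]).round(1).tolist()) for i in range(1,n) if s[i,4]>100])
cv2.imwrite("pics/d.png",cv2.resize(im[180:300,300:480],None,fx=4,fy=4))
E
```

```text
-34 tab top in/out, nose tip [[351.0, 245.0], [394.0, 211.0], [405.0, 210.0]]
-40 tab top in/out, nose tip [[354.0, 249.0], [400.0, 219.0], [413.0, 220.0]]
-46 tab top in/out, nose tip [[356.0, 253.0], [405.0, 229.0], [419.0, 231.0]]
[([0, 0, 53, 35, 549], [362.2, 214.4]), ([15, 29, 57, 56, 1268], [384.2, 251.9])]
```

View pics/d.png

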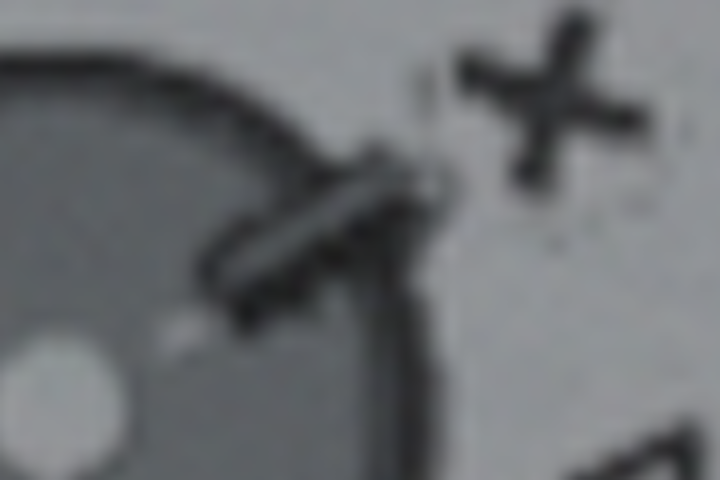

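```bash
python3 - <<'E'
from h import *
p=np.load("p.npy")
for nm,c,z in (("nose",(408,226.7),.05),("mark",(346.2,263),.055),("ridge out",(398,221.5),.087),("ridge in",(355,248),.087)):
    t=on_plane("top",(np.array(c)+.5)/4.6-.5+[180,140],z)[:2]-p[:2]
    print(nm,np.hypot(*t).round(4),np.degrees(np.arctan2(t[1],t[0])-p[2]).round(1))
E
```

```text
nose 0.0702 -41.5
mark 0.0241 -41.3
ridge out 0.0622 -40.5
ridge in 0.0309 -39.8
```

The dial stands at about -41°, within 1° of the target and well inside 6°. Next I press the key.

```bash
python3 - <<'E'
from h import *
p=np.load("p.npy"); k=world(p[:3],[-.09,0,.1])[0]; o=down(p[2]+np.pi)
bot.move_pose(k+[0,0,.1],o); bot.move_linear(k-[0,0,.035],.1)
k[2]=.03
h1=bot.move_linear(k,.01,until_force=1.5); print(h1,bot.read_position().round(4),bot.read_ft_force().round(2))
h2=bot.move_linear(k,.01,until_force=12); print(h2,bot.read_position().round(4),bot.read_ft_force().round(2))
bot.wait(.3); print(bot.read_position().round(4),bot.read_ft_force().round(2))
E
```

```text
True [0.4896 0.0245 0.0612] [0.52 0.35 0.84]
True [0.4894 0.0245 0.056 ] [-0.83 -0.2   6.48]
[0.4895 0.0245 0.056 ] [-1.29  0.37  7.7 ]
```

```bash
python3 - <<'E'
from h import *
k=bot.read_position(); 
for dz in (.0006,.0006,.0006,.0006):
    k[2]-=dz; bot.move_linear(k,.01,until_force=15); bot.wait(.15)
    f=bot.read_ft_force(); print(bot.read_position().round(4),f.round(2))
    if f[2]>22: break
for c in ("side",):
    im=bot.camera(c); cv2.imwrite("pics/e.png",cv2.resize(cv2.cvtColor(im,cv2.COLOR_RGB2BGR)[150:270,180:320],None,fx=5,fy=5,interpolation=cv2.INTER_CUBIC))
print(bot.read_clock())
E
```

```text
[0.4894 0.0245 0.0559] [-0.52 -0.17 10.45]
[0.4894 0.0245 0.0559] [-1.47 -0.68 15.32]
[0.4895 0.0245 0.0558] [-3.36  0.43 20.51]
[0.4895 0.0245 0.0556] [-5.21  0.04 26.38]
19.6417
```

View pics/e.png

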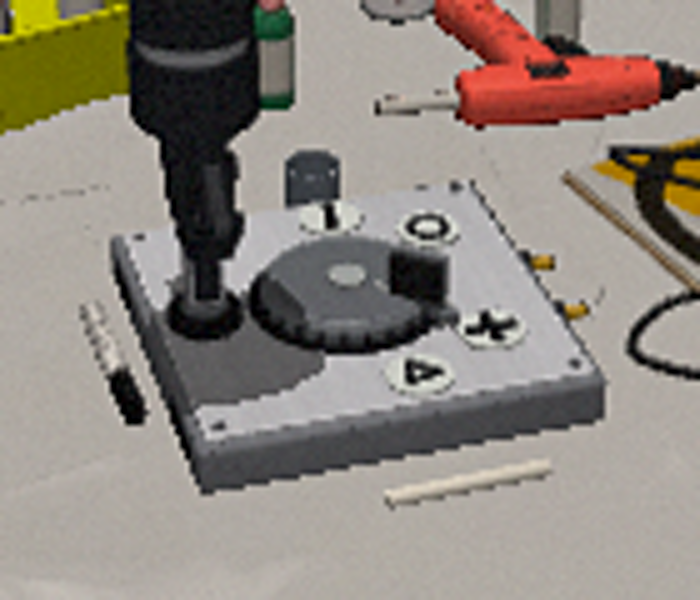

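There is a hard stop at z=0.056, and the tip sits inside the collar. I release the key while recording force against height, to confirm it travelled 6 mm.

```bash
python3 - <<'E'
from h import *
k=bot.read_position()
for z in (.0565,.0575,.0585,.0595,.0605,.0615,.0625,.064):
    k[2]=z; bot.move_linear(k,.02); bot.wait(.1); print(bot.read_position()[2].round(4),bot.read_ft_force()[2].round(2))
k[2]=.2; bot.move_linear(k); bot.move_pose([.42,.2,.25],bot.read_tool_rot())
for c in ("top",):
    im=bot.camera(c); cv2.imwrite("pics/f.png",cv2.resize(cv2.cvtColor(im,cv2.COLOR_RGB2BGR)[140:265,180:315],None,fx=4.6,fy=4.6,interpolation=cv2.INTER_CUBIC))
print(np.abs(cv2.imread("pics/f.png").astype(int)-cv2.imread("pics/c.png"))[190:290,330:480].mean(),bot.read_clock())
E
```

```text
0.0564 4.4
0.0574 4.08
0.0585 3.9
0.0595 2.39
0.0604 2.1
0.0614 1.73
0.0622 0.25
0.064 0.07
1.1740444444444444 24.3917
```

View pics/f.png

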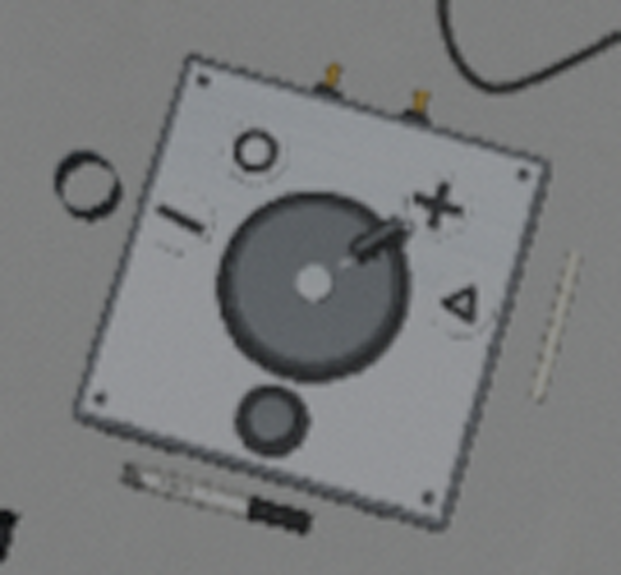

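The spring force falls off over about 6 mm (0.056 to 0.062), so the key went fully down. The picture shows the dial unchanged, with the tab ending at (405,226), and the nearby loose things in place.

```bash
python3 -c "
from cell import bot
print(bot.close_job())"
```

```text
the job is handed in; nothing more can be done
None
```

I pushed the dial to the plus label (about 1° off its middle), pressed the set key fully down and let it come up again, and handed the job in; the hand-in call returned no verdict.

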